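# Pass a lamp-housing carrier through the drop gate of a bench chute

## Task

Press the long yellow treadle beside the chute down with one fingertip so that the red gate sinks below the chute floor, and keep it pressed while another finger pushes the green carrier along the chute, over the gate, until it is right up against the end stop; then let go so that the gate springs up behind it. The gate must stay down for as long as any of the carrier is over it. Only push: do not pinch or lift the carrier or its two lamp housings, keep the housings standing in it, and leave the loose housing, the jar and the screwdriver on the bench alone.

Things in the scene. Friction and masses are not known exactly. Their poses are not given: they have to be found in the camera images.
- chute: Fixed blue/aluminium chute 415 long, open above. Origin on the bench under mid-width at the gate line; +x = way to push, +y = treadle side (towards the robot), z up. Floor 45 above bench, x -250 (open end) to 155; inner width 64; walls 5 thick, tops 60 above bench, both broken by a 14 slot at x = 0 for the gate. A hinge bracket at y -58 to -42 is 38 high.
- end_stop (a point): Middle of the face of the blue end stop that closes the chute, at chute floor height (chute x = 155); the stop is 74 wide and 35 high, with a dark pad.
- gate (a joint): Hinge of gate and treadle (one piece), rad: 0 = gate up, shut, held by a spring; 0.34 = fully pressed (hard stop). Axis along chute x at chute y -50, 30 above bench. From about 0.25 the gate lies wholly below the chute floor. Pressing the treadle straight down takes about 3 N at first, 6 N at the bottom; it springs back.
- treadle (a point): Yellow board 300 x 50 x 6 outside the chute's +y wall. This point is on its top face, mid-width, level with the gate (chute x 0); the board reaches from chute x -240 to 60. Gate shut: slopes 0.34 rad, top from chute y 36, z 84 up to y 83, z 101. Pressed: level, chute y 50 to 100, top 53 above bench. Press anywhere along it, best at chute y 60 to 75; a finger can slide along it.
- gate_corner (a point): Highest point of the red gate inside the chute: top edge at chute y 28 when pressed, mid-thickness. The gate is a plate 8 thick (chute x -4 to 4) across the chute; this point is about 19 above the chute floor when shut and 7 below it when fully pressed. Chute x = 0.
- carrier: Green open carrier 110 (x, along the chute) x 60 x 30 high, walls 4, loose in the chute, a housing in each of its two pockets; about 0.5 kg in all. Origin at the centre of its underside, +x towards the end stop. Starts wholly before the gate. Push its rear face (x -55), 0 to 30 above the chute floor. Against the stop its origin is at chute x = 100.
- housing_a: Black finned lamp housing, 44 diameter, 40 high, standing loose in the carrier's front pocket (4 floor). Origin at the centre of its underside, z up.
- housing_b: The same, in the rear pocket.
- spare_housing: Bystander: the same kind of housing standing on the bench beyond the chute, 44 diameter, 40 high. Origin at the centre of its underside.
- jar: Bystander: amber jar, 50 diameter, 60 high, standing on the bench beyond the chute. Origin at the centre of its underside.
- screwdriver: Bystander: orange-handled screwdriver, 170 long, lying on the bench on the robot's side of the chute. Origin under its middle, its x along its length.
Things that resemble listed ones, but are neither listed nor needed, are in the scene too. Of the things that look like the carrier, the largest one is meant.

How it is judged:
On the way, in this order (a step that is already met when the one before it is completed fails the run):
1. the fingers press the treadle until the gate is below the chute floor, the carrier still before the gate (value of joint gate above 0.25 rad and contact force between chute and the fingers above 0.3 N and x of carrier in the frame of chute below -0.052 m), for 0.1 s.
2. the carrier is half over the gate while the fingers keep the treadle down (x of carrier in the frame of chute above -0.005 m and value of joint gate above 0.22 rad and contact force between chute and the fingers above 0.3 N), for 0.02 s.
3. the whole carrier is past the gate with the gate still down (x of carrier in the frame of chute above 0.06 m and value of joint gate above 0.22 rad), for 0.02 s.
At the end, for the whole second after the job is handed in: The carrier lies flat on the chute floor within 8 mm of the end stop, at rest, both housings upright in their pockets, and the gate is up behind it (joint below 0.05 rad) (x of carrier in the frame of chute above 0.092 m and z of carrier in the frame of chute below 0.049 m and angle between the x axis of carrier and the x axis of chute, either way round below 0.12 rad and angle between carrier's own z axis and vertical below 0.06 rad and linear speed of carrier below 0.01 m/s and value of joint gate below 0.05 rad and z of each of housing_a, housing_b in the frame of carrier below 0.012 m and horizontal distance between each of housing_a, housing_b and carrier below 0.036 m and angle between each of housing_a, housing_b's own z axis and vertical below 0.2 rad); the robot touches nothing.
It fails at once if the gate came up (joint below 0.22 rad) while the carrier was over it (x of carrier in the frame of chute between -0.05 and 0.05 m and value of joint gate below 0.22 rad).
It fails at once if the carrier was lifted more than 10 mm off the chute floor, or tipped more than 0.2 rad (height (world z) of carrier above 0.055 m or angle between carrier's own z axis and vertical above 0.2 rad).
It fails at once if a housing was lifted more than 15 mm out of its pocket or tipped over (z of any of housing_a, housing_b in the frame of carrier above 0.019 m or angle between any of housing_a, housing_b's own z axis and vertical above 0.4 rad).
It fails at once if the spare housing, the jar or the screwdriver was moved more than 15 mm (distance of any of spare_housing, jar, screwdriver from where it was at the start of the episode above 0.015 m).
It also fails if it takes over 48 s, if anything falls off the work surface, if the arm or the gripper's body presses on something with over 40 N, if the wrist force passes 120 N, or if a joint passes its speed limit or range.

## Robot

A 6-joint arm with a two-finger parallel gripper is mounted at the origin on the work surface. World frame = base frame: x ahead of the robot, y to its left, z up, the work surface at z = 0. Lengths are in m, angles in rad, forces in N, time in s.
With the tool pointing down it reaches from about 0.4 to 0.825 m from the base axis. Payload 7 kg.
Tool frame: the origin (TCP) lies at the very end of the fingers, on their centre line; the grasp point (between the pads) lies 19 mm behind it; z points along the fingers, y is the direction in which the jaws open and shut (so a half turn about z gives the same grasp; the last joint's range is limited). The gripper opens to 85 mm and grips with 20 to 120 N. Pads are 22 mm wide; open, the fingers measure 114 mm over their backs; the gripper's body (76 mm by 85 mm) begins 54 mm behind the grasp point. The pads swing forward as they close: fully open they stand 13 mm farther back than shut.
Start: joints at [-0.991, 0.359, 0.012, 0, -1.224, -0.288], TCP at [0.194, -0.646, 0.231] pointing down, gripper open.
Joint ranges: [-3.07, 3.07], [-1.43, 2.12], [-1.02, 1.25], [-3.03, 1.67], [-3.05, -0], [-3.03, 3.03]. Speed limits (rad/s): [2.39, 2.39, 3.01, 3.14, 3.14, 3.14].

## Interface

Orientations are given as [roll, pitch, yaw] about the fixed x, y, z axes, in that order (R = Rz(yaw) Ry(pitch) Rx(roll)).
In Python, from plant import robot, read_camera, get_calibration gives the robot as it stands.
- The arm moves only by the tool step_arm, never from a script. Its argument "targets" is a list of rows, each an object with "linear": the shift along the tool's x, y, z in mm, a list of three; "twist": the turn about the tool's z in rad; "grip": the opening, from 0 (shut) to 1 (fully open). In form: [{"linear": [dx, dy, dz], "twist": twist, "grip": grip}, ...]. A call has 1 to 8 rows; each row is the pose to reach, as a shift and turn from the pose commanded when the call began, along the tool's axes at that moment; what a row does not reach only later rows make up. A row lasts 1/10 s, in which the tool goes at most 50 mm and 8.59 degrees, less where a joint would pass 70% of its speed; a pose out of reach is approached as far as the arm can. A call with a gripper value outside its range is refused whole. The fingers move at their own pace and stop on an object; "grip_force" is the grip in N (left out, the last holds). Time passes only in rows, so rows that repeat a pose let the fingers close. It gives the time, the measured TCP pose, the force and the opening at its end, in the units of the state.
- robot.get_state(): the state, without advancing time (a new reading comes with each control period).
- read_camera(name): name is "scene" or "top"; returns the picture (480x640x3 uint8, red, green, blue); there is no depth.
- get_calibration(name): a dict with "mtx" (3x3 intrinsics, pixels), "k1" (the pictures are not rectified: a ray, as slopes to the right and down, at radius r is drawn at 1 + k1 r^2 times it, then the intrinsics apply), "R" (3x3) and "t" (3): a world point X has camera coordinates R X + t. Camera axes: x right, y down, z forward; pixel columns grow to the right and rows downward; lengths in m; the calibration is good to about 2 mm. A picture is of the moment at which its call begins. get_calibration takes no time and is no camera call.
- robot.job_done(): hands the job in, once; it reports no verdict.
The state is a dict: "time": time; "joint_pos": joint angles; "joint_velocities": joint speeds; "effort": joint torques, N m; "tool_pos": TCP position; "orientation": TCP orientation; "ft_force": force on the tool from outside, world axes, zero at the start; "wrist_torque": the same for the moment, N m; "opening": finger opening in m.
Only numpy, scipy, OpenCV 4.12 (cv2) and the standard library are available. Lean on these libraries where they do the work, as an engineer would, in place of code of your own. Each camera call takes 0.05 s, during which the arm holds its last target.

## Working session

There is one attempt and no reset: what is moved stays moved. The work goes in short steps, Python scripts to look and compute and a tool call to move; the robot and the scene stay as the last step left them, time stands still between calls to the robot, and variables do not carry over. Pictures are saved under pics/ and viewed, and the job is handed in when it is done.

Besides the shell and the picture viewer there is one more tool, called after "Request:" in YAML: its name, and indented under it one key for each argument. step_arm: Moves the arm, as the interface text tells. Its arguments: {"type":"object","properties":{"targets":{"type":"array"},"grip_force":{"type":"number"}},"required":["targets"]}

```bash
mkdir -p pics; ls
python3 - <<'E'
from plant import robot, read_camera, get_calibration
import cv2
print(robot.get_state())
for n in("scene","top"):
    cv2.imwrite(f"pics/{n}0.png",read_camera(n)[:,:,::-1]); c=get_calibration(n); print(n,c)
E
```

```text
pics
{'time': 0.0, 'joint_pos': array([-9.90888999e-01,  3.59387827e-01,  1.10725203e-02, -3.55002715e-04,
       -1.22411484e+00, -2.88094299e-01]), 'joint_velocities': array([ 0.0015335 , -0.00127151, -0.00102203, -0.00078059,  0.0009257 ,
       -0.00168858]), 'effort': array([-1.76387362e-03, -5.83316982e+01,  2.93412620e+01,  6.93604901e+00,
       -5.94283789e-03, -2.39958052e-05]), 'tool_pos': array([ 0.19402381, -0.64601002,  0.23036815]), 'orientation': array([ 3.13993134e+00, -1.44283275e-04, -2.84990040e+00]), 'ft_force': array([ 0.44735679, -0.37771   , -0.06560209]), 'wrist_torque': array([ 0.06718794,  0.03993129, -0.02724625]), 'opening': 0.08540946831095683}
scene {'mtx': array([[482.98835   ,   0.        , 323.79288721],
       [  0.        , 482.98835   , 238.94477548],
       [  0.        ,   0.        ,   1.        ]]), 'k1': 0.02327137633755147, 'R': array([[-0.69586887,  0.71802317, -0.01446537],
       [ 0.62249039,  0.59299413, -0.51074816],
       [-0.35815113, -0.36441829, -0.85960867]]), 't': array([ 0.36589637, -0.34494398,  0.98703201])}
top {'mtx': array([[612.1459332 ,   0.        , 319.99511162],
       [  0.        , 612.1459332 , 242.48075178],
       [  0.        ,   0.        ,   1.        ]]), 'k1': -0.16390574924656595, 'R': array([[ 0.01182514, -0.99989393, -0.00850265],
       [-0.987046  , -0.01031172, -0.16010578],
       [ 0.16000112,  0.01028578, -0.98706324]]), 't': array([0.05107671, 0.56265108, 1.03710192])}
```

View pics/scene0.png

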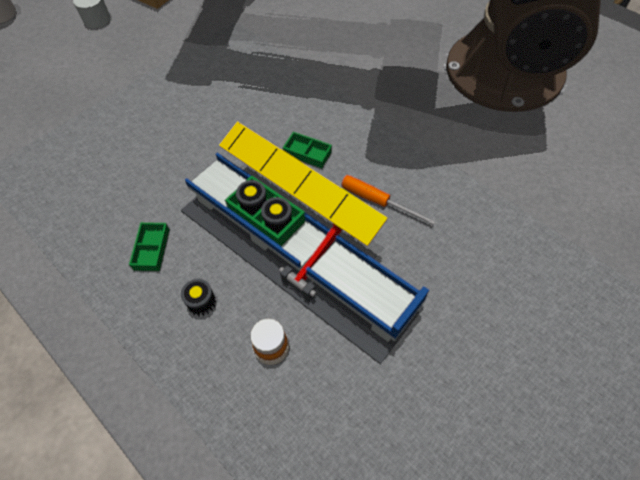

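View pics/top0.png

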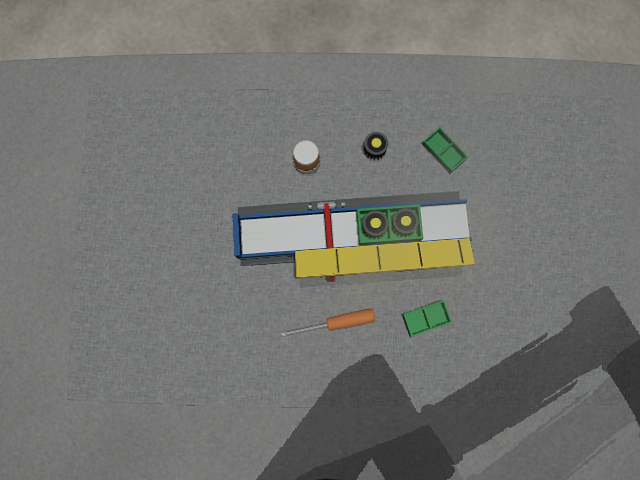

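The scene picture shows the chute running from (200,185) to (410,310). Three things look like the carrier:
- The green one in the chute at scene (265,208) / top (390,225), with two housings. It is the largest.
- An empty green tray at scene (150,247) / top (444,150).
- An empty green tray at scene (307,149) / top (426,318).

Only the first is in the chute and holds housings, so I take it as the carrier and will confirm it in a crop.

```bash
python3 - <<'E'
import cv2
a=cv2.imread("pics/top0.png")[185:295,220:490]
cv2.imwrite("pics/top0c.png",cv2.resize(a,None,fx=2.96,fy=2.96,interpolation=cv2.INTER_CUBIC))
a=cv2.imread("pics/scene0.png")[110:345,170:440]
cv2.imwrite("pics/scene0c.png",cv2.resize(a,None,fx=2.5,fy=2.5,interpolation=cv2.INTER_CUBIC))
E
cat > h.py <<'E'
import numpy as np, cv2
from plant import get_calibration
def ray(n,uv):
    c=get_calibration(n);K=c["mtx"];k=c["k1"]
    d=np.array([(uv[0]-K[0,2])/K[0,0],(uv[1]-K[1,2])/K[1,1]])
    s=cv2.undistortPoints(np.array([[uv]],float),K,np.array([k,0,0,0,0.]))[0,0]
    R,t=c["R"],c["t"]; return -R.T@t, R.T@np.r_[s,1]
def onz(n,uv,z):
    o,d=ray(n,uv); return o+d*(z-o[2])/d[2]
def proj(n,X):
    c=get_calibration(n);p=c["R"]@np.array(X)+c["t"];s=p[:2]/p[2];s=s*(1+c["k1"]*(s@s));return c["mtx"][[0,1],[0,1]]*s+c["mtx"][:2,2]
E
```

```text
(no output)
```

View pics/top0c.png

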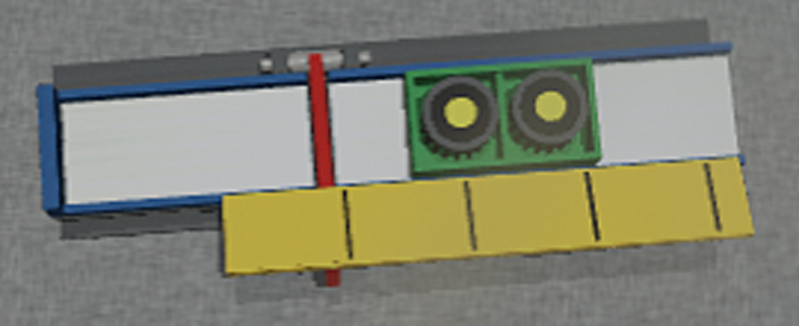

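View pics/scene0c.png

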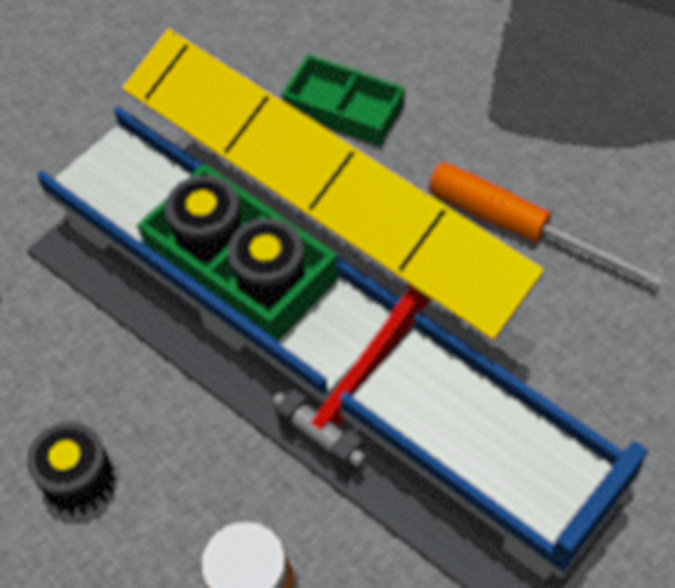

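The crops confirm the carrier: the green tray with two housings in the chute, top crop (408..600, 65..172). The gate is shut, and the treadle is yellow at (222..752, 157..273). Next I measure the poses.

```bash
cat > meas.py <<'E'
from h import *
import sys
def quad(m):
    cs,_=cv2.findContours(m,cv2.RETR_EXTERNAL,cv2.CHAIN_APPROX_NONE);c=max(cs,key=cv2.contourArea)
    return cv2.approxPolyDP(cv2.convexHull(c),4,True)[:,0].astype(float)
P={}
for n in("top","scene"):
    hsv=cv2.cvtColor(cv2.imread(f"pics/{n}0.png"),cv2.COLOR_BGR2HSV)
    y=cv2.inRange(hsv,(22,150,90),(32,255,255)); q=quad(y); print(n,q.tolist())
    # initial: assign chute corners by rough axes: chute x ~ world +y, chute y ~ world -x
    C=np.array([[-240,36,84],[-240,83,101],[60,36,84],[60,83,101]])/1e3
    A=[];B=[]
    for c in C:
        best=None
        for p in q:
            X=onz(n,p,c[2]);
            s=(X[1]*(1 if c[0]>0 else -1) *1.0 + -X[0]*(1 if c[1]>.05 else -1)*1.0)
            if best is None or s>best[0]: best=(s,X)
        A.append(c[:2]);B.append(best[1][:2])
    A=np.array(A);B=np.array(B)
    a0,b0=A.mean(0),B.mean(0);H=(A-a0).T@(B-b0)
    th=np.arctan2(H[0,1]-H[1,0],H[0,0]+H[1,1]);R=np.array([[np.cos(th),-np.sin(th)],[np.sin(th),np.cos(th)]])
    t=b0-R@a0;print("th",th,"origin",t,"resid mm",((R@A.T).T+t-B)*1e3)
    inv=lambda X:(R.T@(np.array(X)[:2]-t))*1e3
    g=cv2.inRange(hsv,(50,120,40),(75,255,255))
    nl,l,st,ce=cv2.connectedComponentsWithStats(g); 
    for i in range(1,nl):
        if st[i,4]>150: print("green",st[i].tolist(),ce[i],"chute@z75",inv(onz(n,ce[i],.075)))
    r=cv2.inRange(hsv,(0,150,70),(6,255,255))
    pts=np.argwhere(r)[:,::-1].astype(float)
    if len(pts): print("red bbox",pts.min(0),pts.max(0),"chute x of centre",inv(onz(n,pts.mean(0),.062)))
    yd=cv2.inRange(hsv,(22,100,80),(32,255,255));nl,l,st,ce=cv2.connectedComponentsWithStats(yd)
    for i in range(1,nl):
        if 30<st[i,4]<1000: print("yellow dot",ce[i],"chute@z89",inv(onz(n,ce[i],.089)))
    P[n]=(th,t,inv)
# checks (top): stop/wall crop points
f=lambda u,v:(220+u/2.96,185+v/2.96)
inv=P["top"][2]
for name,p,z in [("floor corner stop far",(65,103),.045),("floor corner stop near",(66,205),.045),("wall top open end far",(730,45),.06),("carrier rear top far",(593,60),.075),("carrier front top far",(408,72),.075),("carrier rear near",(600,160),.075),("carrier front near",(413,172),.075)]:
    print(name,inv(onz("top",f(*p),z)))
E
python3 meas.py
```

```text
top [[383.0, 245.0], [361.0, 272.0], [297.0, 277.0], [296.0, 251.0]]
th 1.6296479782936109 origin [0.57704554 0.12566875] resid mm [[   2.63856273  -65.48120819]
 [   4.31361634 -106.71156536]
 [  -3.11951536   85.83605674]
 [  -3.83266371   86.35671681]]
green [424, 128, 24, 26, 299] [435.73244147 141.12040134] chute@z75 [-282.17549269 -149.19894873]
green [357, 207, 36, 36, 254] [364.7480315  219.57874016] chute@z75 [-146.62969013  -12.59907568]
green [403, 302, 49, 34, 809] [423.78862794 319.4499382 ] chute@z75 [-236.90989957  164.34233221]
red bbox [324. 203.] [333. 281.] chute x of centre [-82.68825159  -0.35189995]
yellow dot [375.93975904 142.51807229] chute@z89 [-173.60354251 -146.42833133]
yellow dot [405.55813953 220.5       ] chute@z89 [-215.34449114   -4.9172898 ]
yellow dot [375.10638298 222.40425532] chute@z89 [-162.96753811   -4.0806864 ]
scene [[220.0, 143.0], [238.0, 122.0], [386.0, 219.0], [367.0, 245.0]]
th 1.6423700263382155 origin [0.58298185 0.04488743] resid mm [[ 2.57053799  1.24328037]
 [-2.74778473 -2.91843057]
 [ 2.307291    1.00441106]
 [-2.13004425  0.670
[... 361 characters left out ...]
chute@z75 [-184.56230359 -159.25791558]
red bbox [295. 224.] [339. 280.] chute x of centre [ 4.26801382 -7.04065652]
yellow dot [250.         190.66101695] chute@z89 [-133.01873418   -1.0968077 ]
yellow dot [275.5952381  208.58730159] chute@z89 [-80.83902837  -0.49649764]
yellow dot [195.27007299 291.67153285] chute@z89 [ -72.25280423 -166.98959514]
floor corner stop far [150.69482159 -29.62263132]
floor corner stop near [152.51257096  32.58266925]
wall top open end far [-251.05644072  -37.80360419]
carrier rear top far [-164.59098289  -30.14410407]
carrier front top far [-55.10759186 -29.42553321]
carrier rear near [-163.45590782   29.62499298]
carrier front near [-53.84341124  30.01795072]
```

```bash
sed -i 's/y=cv2.inRange(hsv,(22,150,90),(32,255,255));/y=cv2.morphologyEx(cv2.inRange(hsv,(20,120,60),(34,255,255)),cv2.MORPH_CLOSE,np.ones((7,7)));/; s/inv=lambda X:/inv=lambda X,R=R,t=t:/' meas.py; python3 meas.py | grep -v green
```

```text
top [[474.0, 263.0], [297.0, 277.0], [295.0, 251.0], [468.0, 238.0]]
th 1.6585173198767287 origin [0.58195031 0.04320531] resid mm [[ 0.83149802 -1.45391974]
 [-0.50382462 -0.42853767]
 [ 0.15222388  0.50564229]
 [-0.47989727  1.37681511]]
red bbox [324. 203.] [333. 281.] chute x of centre [-0.08789174 -0.30351399]
yellow dot [375.93975904 142.51807229] chute@z89 [ -95.18184375 -143.69477668]
yellow dot [405.55813953 220.5       ] chute@z89 [-132.82063618   -1.03783513]
yellow dot [375.10638298 222.40425532] chute@z89 [-80.4413593   -1.71345845]
scene [[219.0, 144.0], [237.0, 121.0], [386.0, 219.0], [366.0, 245.0]]
th 1.6446720056961461 origin [0.58355077 0.04415715] resid mm [[ 1.20418816 -0.00499962]
 [-1.2878063  -0.94006551]
 [ 1.76862109  1.20520617]
 [-1.68500295 -0.26014104]]
red bbox [295. 224.] [339. 280.] chute x of centre [ 5.02207891 -6.53700363]
yellow dot [250.         190.66101695] chute@z89 [-132.25062274   -0.27713957]
yellow dot [275.5952381  208.58730159] chute@z89 [-80.06967328   0.2030524 ]
yellow dot [195.27007299 291.67153285] chute@z89 [ -71.86673523 -166.30936926]
floor corner stop far [151.78215226 -33.22692171]
floor corner stop near [154.60406826  28.94091903]
wall top open end far [-250.04883069  -34.91991441]
carrier rear top far [-163.47097008  -28.65753527]
carrier front top far [-53.99024935 -29.70684172]
carrier rear near [-161.37097577   31.0854424 ]
carrier front near [-51.76642386  29.70848066]
```

Both views agree once the wall checks are applied: yaw about 1.648, origin about (0.5825, 0.0437), carrier x about -108, rear face about -163. I'll travel high to chute (-190, 35) with the jaws across the chute.

Request:
step_arm:
  targets:
    - {"linear": [-50, 37, 0], "twist": -0.14, "grip": 0.7}
    - {"linear": [-100, 75, 0], "twist": -0.28, "grip": 0.7}
    - {"linear": [-150, 112, 0], "twist": -0.42, "grip": 0.7}
    - {"linear": [-200, 150, 0], "twist": -0.56, "grip": 0.7}
    - {"linear": [-250, 187, 0], "twist": -0.7, "grip": 0.7}
    - {"linear": [-300, 225, 0], "twist": -0.84, "grip": 0.7}
    - {"linear": [-350, 262, 0], "twist": -0.98, "grip": 0.7}
    - {"linear": [-400, 300, 0], "twist": -1.12, "grip": 0.7}

```text
time: 0.9
tool_pos: [0.4324, -0.3227, 0.2313]
orientation: [3.142, 0.0, -1.724]
ft_force: [0.4, -1.1, 0.2]
opening: 0.0599
```

```bash
cat > go.py <<'E'
from h import *
from plant import robot
th=1.648;o=np.array([.5825,.0437]);ex=np.array([np.cos(th),np.sin(th)]);ey=np.array([-np.sin(th),np.cos(th)])
def rep(cx=None,cy=None,z=None):
    s=robot.get_state();p=s["tool_pos"];yaw=s["orientation"][2]
    d=p[:2]-o;print("t",round(s["time"],2),"chute",np.round([d@ex*1e3,d@ey*1e3,p[2]*1e3],1),"yaw err",round(yaw-(th-np.pi),4),"F",np.round(s["ft_force"],2),"T",np.round(s["wrist_torque"],2),"open",s["opening"])
    if cx is not None:
        w=o+ex*cx/1e3+ey*cy/1e3-p[:2]
        tx=np.array([np.cos(yaw),np.sin(yaw)]);ty=np.array([np.sin(yaw),-np.cos(yaw)])
        print("linear",w@tx*1e3,w@ty*1e3,p[2]*1e3-z,"twist",yaw-(th-np.pi))
E
python3 -c "
from go import *
rep(-190,35,180)"
```

```text
t 0.9 chute [-353.7  177.9  231.3] yaw err -0.2304 F [ 0.36 -1.07  0.24] T [-0.13 -0.18 -0.05] open 0.05991887427364042
linear -192.04897473306445 -101.72505223543764 51.25474934203703 twist -0.23044371738829894
```

Request:
step_arm:
  targets:
    - {"linear": [0, 0, 0], "twist": 0, "grip": 0.7}
    - {"linear": [0, 0, 0], "twist": 0, "grip": 0.7}

```text
time: 1.1
tool_pos: [0.4323, -0.3234, 0.2311]
orientation: [3.141, 0.0, -1.727]
ft_force: [0.6, -0.3, -0.5]
opening: 0.0598
```

```bash
python3 -c "
from go import *
rep(-190,35,180)"
```

```text
t 1.1 chute [-354.4  178.1  231.1] yaw err -0.2339 F [ 0.65 -0.28 -0.46] T [-0.04  0.04 -0.04] open 0.05979239051045635
linear -193.1204577079116 -101.05620240677504 51.086792633445384 twist -0.23389511582903455
```

Request:
step_arm:
  targets:
    - {"linear": [-40, -20, 0], "twist": -0.05, "grip": 0.7}
    - {"linear": [-80, -40, 0], "twist": -0.1, "grip": 0.7}
    - {"linear": [-120, -60, 0], "twist": -0.15, "grip": 0.7}
    - {"linear": [-160, -80, 0], "twist": -0.2, "grip": 0.7}
    - {"linear": [-193, -101, 25], "twist": -0.234, "grip": 0.7}
    - {"linear": [-193, -101, 51], "twist": -0.234, "grip": 0.7}
    - {"linear": [-193, -101, 51], "twist": -0.234, "grip": 0.7}
    - {"linear": [-193, -101, 51], "twist": -0.234, "grip": 0.7}

```text
time: 1.9
tool_pos: [0.5614, -0.1514, 0.1803]
orientation: [3.14, -0.0, -1.498]
ft_force: [0.7, -0.2, 0.2]
opening: 0.0594
```

```bash
python3 -c "
from go import *
from plant import read_camera
rep(-190,35,120)
for n in ('top','scene'):
    a=read_camera(n)[:,:,::-1].copy()
    cv2.imwrite(f'pics/{n}1.png',a)
a=cv2.imread('pics/scene1.png')[60:300,150:420];cv2.imwrite('pics/scene1c.png',cv2.resize(a,None,fx=2.5,fy=2.5))
"
```

```text
t 1.9 chute [-192.9   36.1  180.3] yaw err -0.0041 F [ 0.66 -0.25  0.18] T [-0.01  0.   -0.03] open 0.05939700434322193
linear -2.930890542207056 -1.1250834173896807 60.29974246194686 twist -0.004125454191281186
```

View pics/scene1c.png

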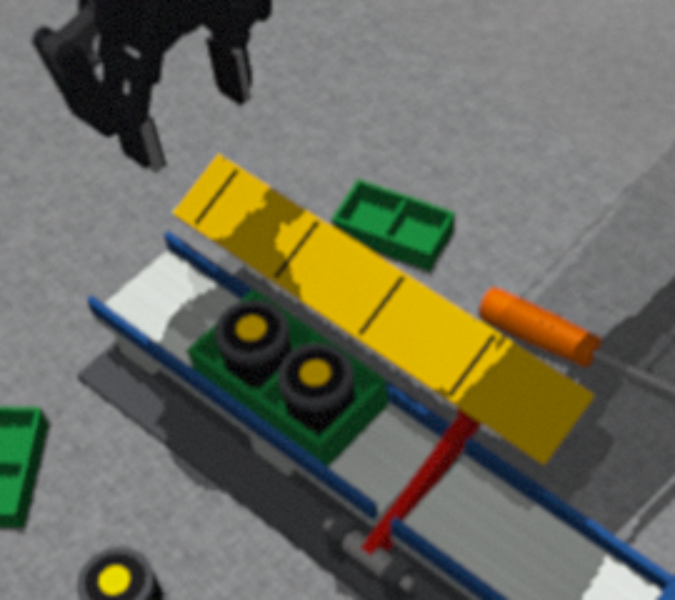

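View pics/top1.png

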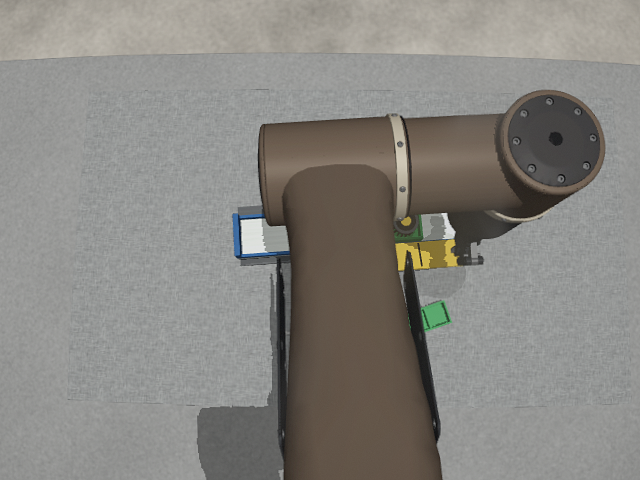

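The scene crop shows the fingertips at full-frame (210,126) and (246,100), well above the open end of the chute. I check them against the TCP and then descend.

```bash
python3 -c "
from go import *
for z in (.168,.174,.18):
  for p in ((210,126),(246,100)):
    X=onz('scene',p,z)[:2]-o;print(z,X@ex*1e3,X@ey*1e3)
"
```

```text
0.168 -206.2013694639868 10.518864487529383
0.168 -202.5903376171458 80.21877640701746
0.174 -200.9650444737893 7.339333922755145
0.174 -197.3965308193413 76.21856233944796
0.18 -195.72871948359173 4.159803357981013
0.18 -192.20272402153685 72.21834827187868
```

Request:
step_arm:
  targets:
    - {"linear": [-3, -1, 20], "twist": -0.004, "grip": 0.7}
    - {"linear": [-3, -1, 45], "twist": -0.004, "grip": 0.7}
    - {"linear": [-3, -1, 70], "twist": -0.004, "grip": 0.7}
    - {"linear": [-3, -1, 80], "twist": -0.004, "grip": 0.7}
    - {"linear": [-3, -1, 90], "twist": -0.004, "grip": 0.7}
    - {"linear": [-3, -1, 90], "twist": -0.004, "grip": 0.7}

```text
time: 2.6
tool_pos: [0.5632, -0.1475, 0.0906]
orientation: [-3.141, -0.0, -1.492]
ft_force: [1.1, -1.4, 2.0]
opening: 0.0597
```

```bash
python3 -c "
from go import *
rep(-190,35,60)"
```

```text
t 2.6 chute [-189.2   33.9   90.6] yaw err 0.0014 F [ 1.11 -1.4   1.97] T [-0.33 -0.27  0.03] open 0.05974564284824039
linear 0.8060820803074865 1.054142119839327 30.62206223666736 twist 0.0014212306413832199
```

Contact with the treadle. I press further in steps.

Request:
step_arm:
  targets:
    - {"linear": [0, 1, 8], "twist": 0, "grip": 0.7}
    - {"linear": [0, 1, 16], "twist": 0, "grip": 0.7}
    - {"linear": [0, 1, 24], "twist": 0, "grip": 0.7}
    - {"linear": [0, 1, 30], "twist": 0, "grip": 0.7}
    - {"linear": [0, 1, 30], "twist": 0, "grip": 0.7}

```text
time: 3.1
tool_pos: [0.5611, -0.1472, 0.0596]
orientation: [3.14, -0.0, -1.492]
ft_force: [-3.6, -0.3, 5.2]
opening: 0.06
```

```bash
python3 -c "
from go import *
from plant import read_camera
rep(-150,35,53)
for n in ('top','scene'):
    a=read_camera(n)[:,:,::-1].copy()
    cv2.imwrite(f'pics/{n}2.png',a)
a=cv2.imread('pics/scene2.png')[100:340,170:440];cv2.imwrite('pics/scene2c.png',cv2.resize(a,None,fx=2.5,fy=2.5,interpolation=cv2.INTER_CUBIC))
"
```

```text
t 3.1 chute [-188.7   36.    59.6] yaw err 0.0018 F [-3.64 -0.31  5.24] T [-0.1   1.45  0.04] open 0.05995570435012121
linear -38.66805268064259 -1.1151701743984002 6.592832948218181 twist 0.0018370544596257865
```

View pics/scene2c.png

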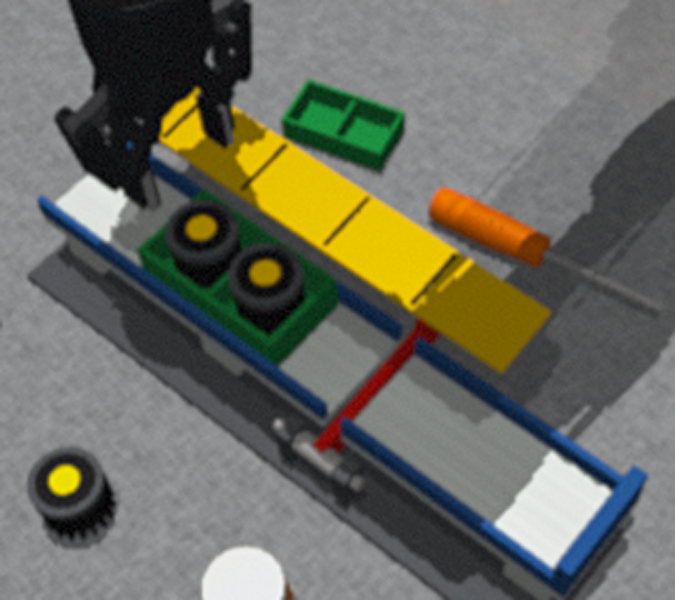

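The gate is mostly sunk but not fully; the red strip still shows at crop (370,390). I press further and watch the force.

Request:
step_arm:
  targets:
    - {"linear": [0, 0, 3], "twist": 0, "grip": 0.7}
    - {"linear": [0, 0, 6], "twist": 0, "grip": 0.7}
    - {"linear": [0, 0, 6], "twist": 0, "grip": 0.7}

```text
time: 3.5
tool_pos: [0.5613, -0.1472, 0.0543]
orientation: [3.141, -0.0, -1.492]
ft_force: [-4.1, -0.5, 6.0]
opening: 0.0601
```

```bash
python3 -c "
from go import *
from plant import read_camera
rep(-150,35,50)
for n in ('scene',):
    a=read_camera(n)[:,:,::-1].copy()
    cv2.imwrite(f'pics/{n}3.png',a)
a=cv2.imread('pics/scene3.png')[100:340,170:440];cv2.imwrite('pics/scene3c.png',cv2.resize(a,None,fx=2.5,fy=2.5,interpolation=cv2.INTER_CUBIC))
"
```

```text
t 3.5 chute [-188.7   35.8   54.3] yaw err 0.0018 F [-4.13 -0.5   6.02] T [-0.16  1.59 -0.02] open 0.06006757671095567
linear -38.648505631705305 -0.9128364914489939 4.27851651042117 twist 0.0018222086664529957
```

View pics/scene3c.png

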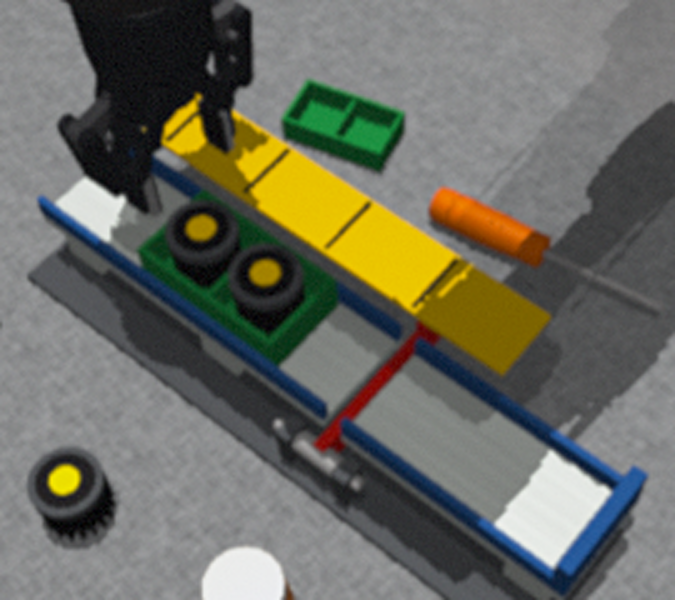

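```bash
python3 -c "
from go import *
for a in (0,.04,.08,.12,.34):
  for (yy,zz,nm) in ((150,23,'outer'),(100,23,'inner')):
    y=-50+yy*np.cos(a)-zz*np.sin(a); z=30+yy*np.sin(a)+zz*np.cos(a)
    X=np.r_[o+ex*.06+ey*y/1e3,z/1e3]; p=proj('scene',X); print(a,nm,np.round(y,1),np.round(z,1),(p-[170,100])*2.5)
  y=-50+78*np.cos(a);
"
```

```text
0 outer 100.0 53.0 [550.70767361 318.54019068]
0 inner 50.0 53.0 [501.29940553 373.97010329]
0.04 outer 99.0 59.0 [550.72848898 314.41219959]
0.04 inner 49.0 57.0 [500.7433954  371.79443826]
0.08 outer 97.7 64.9 [550.50869795 310.52278728]
0.08 inner 47.8 60.9 [500.01396491 369.81366752]
0.12 outer 96.2 70.8 [550.0429794  306.88306533]
0.12 inner 46.5 64.8 [499.10939829 368.03398599]
0.34 outer 83.7 101.7 [542.86561278 291.83380431]
0.34 inner 36.6 85.0 [490.95101146 362.10287598]
```

The treadle corner projects to crop (550.7,318.5) for the full press and I see about (550,318), so the gate is at its stop with 6 N on it. Now I slide forward and push.

Request:
step_arm:
  targets:
    - {"linear": [-5, 0, 0], "twist": 0, "grip": 0.7}
    - {"linear": [-10, 0, 0], "twist": 0, "grip": 0.7}
    - {"linear": [-14, 0, 0], "twist": 0, "grip": 0.7}
    - {"linear": [-18, 0, 0], "twist": 0, "grip": 0.7}
    - {"linear": [-23, 0, 0], "twist": 0, "grip": 0.7}
    - {"linear": [-28, 0, 0], "twist": 0, "grip": 0.7}
    - {"linear": [-34, 0, 0], "twist": 0, "grip": 0.7}
    - {"linear": [-40, 0, 0], "twist": 0, "grip": 0.7}

```text
time: 4.35
tool_pos: [0.5601, -0.1078, 0.0553]
orientation: [-3.139, -0.001, -1.491]
ft_force: [0.9, -6.5, 5.5]
opening: 0.0597
```

```bash
cat > look.py <<'E'
import sys
from go import *
from plant import read_camera
rep(30,36,54)
k=sys.argv[1]
a=read_camera('scene')[:,:,::-1].copy()
cv2.imwrite(f'pics/scene{k}.png',a)
a=a[100:340,170:440];cv2.imwrite(f'pics/scene{k}c.png',cv2.resize(a,None,fx=2.5,fy=2.5,interpolation=cv2.INTER_CUBIC))
E
python3 look.py 4
```

```text
t 4.35 chute [-149.3   34.    55.3] yaw err 0.0024 F [ 0.91 -6.51  5.5 ] T [-2.37 -0.12  0.07] open 0.05969292964974228
linear -179.29148136146782 1.5759104984818915 1.3289937141983899 twist 0.002392279305971412
```

View pics/scene4c.png

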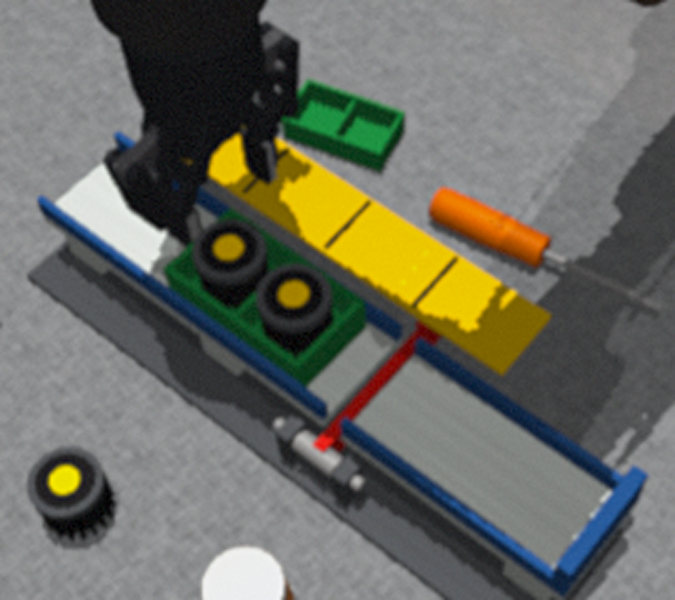

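The carrier moves with the finger and its front is just before the gate at crop (310,380). The gate is down and the force is fine. I continue.

Request:
step_arm:
  targets:
    - {"linear": [-7, 0, 1], "twist": 0, "grip": 0.7}
    - {"linear": [-15, 1, 1], "twist": 0, "grip": 0.7}
    - {"linear": [-23, 1, 1], "twist": 0, "grip": 0.7}
    - {"linear": [-31, 1, 1], "twist": 0, "grip": 0.7}
    - {"linear": [-39, 1, 1], "twist": 0, "grip": 0.7}
    - {"linear": [-47, 1, 1], "twist": 0, "grip": 0.7}
    - {"linear": [-55, 1, 1], "twist": 0, "grip": 0.7}
    - {"linear": [-63, 1, 1], "twist": 0, "grip": 0.7}

```text
time: 5.2
tool_pos: [0.5543, -0.045, 0.0546]
orientation: [-3.139, -0.001, -1.491]
ft_force: [-0.0, -9.2, 8.4]
opening: 0.0598
```

```bash
python3 look.py 5
```

```text
t 5.2 chute [-86.3  35.   54.6] yaw err 0.0024 F [-0.04 -9.16  8.36] T [-2.99 -0.24 -0.02] open 0.05981245633901673
linear -116.28123960913273 0.7429314579269329 0.6410088729249068 twist 0.002447794391489788
```

View pics/scene5c.png

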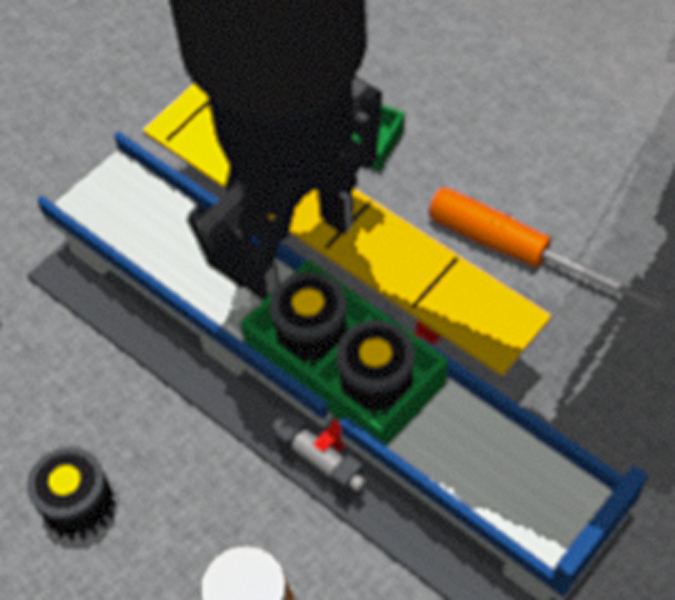

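The carrier is passing over the gate at crop (335,425), the housings stand and the treadle is at its bottom stop. I continue.

Request:
step_arm:
  targets:
    - {"linear": [-8, 0, 0], "twist": 0, "grip": 0.7}
    - {"linear": [-16, 0, 0], "twist": 0, "grip": 0.7}
    - {"linear": [-24, 0, 0], "twist": 0, "grip": 0.7}
    - {"linear": [-32, 0, 0], "twist": 0, "grip": 0.7}
    - {"linear": [-40, 0, 0], "twist": 0, "grip": 0.7}
    - {"linear": [-48, 0, 0], "twist": 0, "grip": 0.7}
    - {"linear": [-56, 0, 0], "twist": 0, "grip": 0.7}
    - {"linear": [-64, 0, 0], "twist": 0, "grip": 0.7}

```text
time: 6.05
tool_pos: [0.5489, 0.0189, 0.0545]
orientation: [-3.139, -0.001, -1.491]
ft_force: [1.3, -8.9, 9.1]
opening: 0.0595
```

```bash
python3 look.py 6
```

```text
t 6.05 chute [-22.2  35.4  54.5] yaw err 0.0022 F [ 1.28 -8.89  9.07] T [-2.98 -0.26 -0.01] open 0.05948588111072378
linear -52.16837458499591 0.44012210862397744 0.49199456771398786 twist 0.0022181311851603436
```

View pics/scene6c.png

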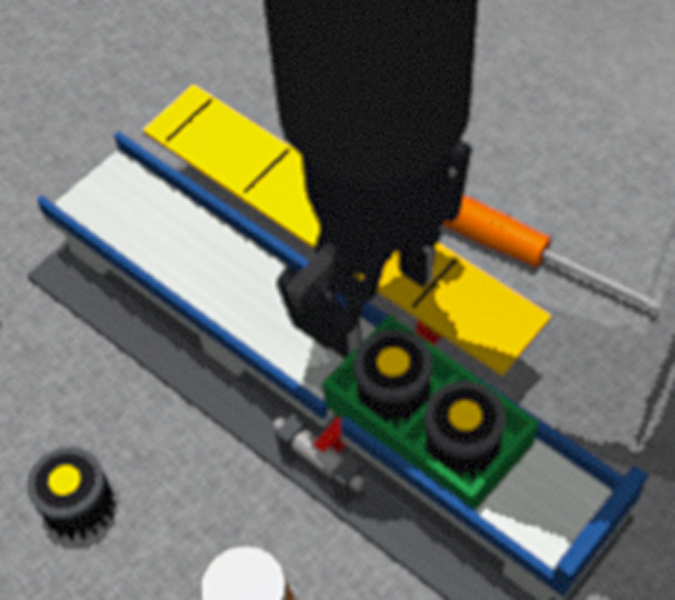

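Request:
step_arm:
  targets:
    - {"linear": [-8, 0, 0], "twist": 0, "grip": 0.7}
    - {"linear": [-16, 0, 0], "twist": 0, "grip": 0.7}
    - {"linear": [-24, 0, 0], "twist": 0, "grip": 0.7}
    - {"linear": [-32, 0, 0], "twist": 0, "grip": 0.7}
    - {"linear": [-39, 0, 0], "twist": 0, "grip": 0.7}
    - {"linear": [-44, 0, 0], "twist": 0, "grip": 0.7}
    - {"linear": [-48, 0, 0], "twist": 0, "grip": 0.7}
    - {"linear": [-50, 0, 0], "twist": 0, "grip": 0.7}

```text
time: 6.9
tool_pos: [0.5446, 0.0687, 0.0543]
orientation: [-3.14, -0.001, -1.491]
ft_force: [0.4, -7.9, 8.2]
opening: 0.0599
```

```bash
python3 look.py 7
```

```text
t 6.9 chute [27.9 35.8 54.3] yaw err 0.0024 F [ 0.44 -7.93  8.2 ] T [-2.93 -0.27 -0.01] open 0.05993317858989878
linear -2.1257551110838655 0.17981270008176423 0.3181946628482777 twist 0.0024093182562643367
```

View pics/scene7c.png

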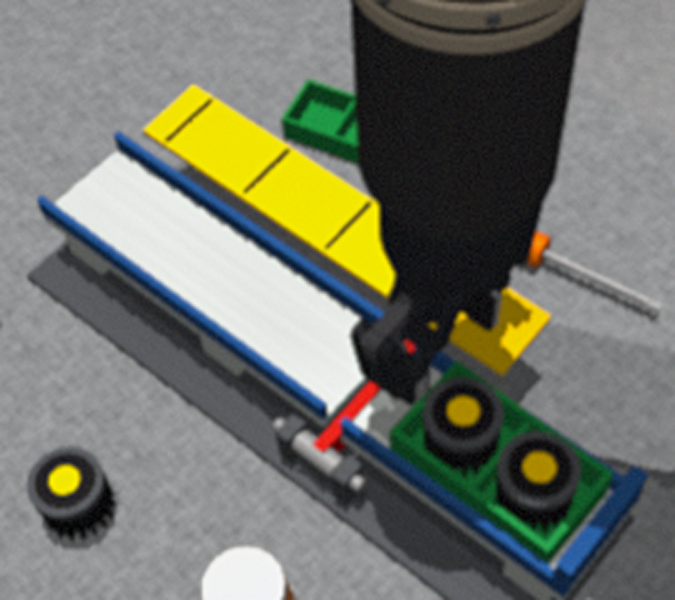

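About 6 mm remains. I creep up to the stop.

Request:
step_arm:
  targets:
    - {"linear": [-2, 0, 0], "twist": 0, "grip": 0.7}
    - {"linear": [-3, 0, 0], "twist": 0, "grip": 0.7}
    - {"linear": [-4, 0, 0], "twist": 0, "grip": 0.7}
    - {"linear": [-4.5, 0, 0], "twist": 0, "grip": 0.7}
    - {"linear": [-5, 0, 0], "twist": 0, "grip": 0.7}

```text
time: 7.45
tool_pos: [0.5442, 0.0734, 0.0543]
orientation: [-3.14, -0.001, -1.491]
ft_force: [0.1, -8.2, 8.4]
opening: 0.0599
```

Request:
step_arm:
  targets:
    - {"linear": [-0.5, 0, 0], "twist": 0, "grip": 0.7}
    - {"linear": [-1, 0, 0], "twist": 0, "grip": 0.7}

```text
time: 7.65
tool_pos: [0.5442, 0.0744, 0.0543]
orientation: [-3.14, -0.001, -1.491]
ft_force: [0.3, -8.1, 7.9]
opening: 0.0598
```

```bash
python3 look.py 8
```

```text
t 7.65 chute [33.5 35.9 54.3] yaw err 0.0021 F [ 0.26 -8.09  7.93] T [-2.91 -0.28 -0.06] open 0.059759770476589646
linear 3.5494089390264696 0.14694858691313017 0.32627812148023594 twist 0.0021098207670333657
```

View pics/scene8c.png

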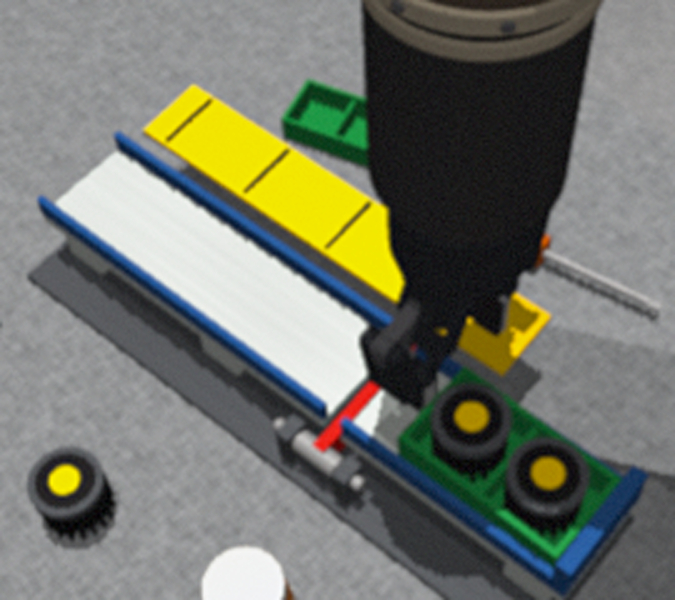

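The force has not risen yet, so the stop is not reached. I keep creeping.

Request:
step_arm:
  targets:
    - {"linear": [-0.7, 0, 0], "twist": 0, "grip": 0.7}
    - {"linear": [-1.4, 0, 0], "twist": 0, "grip": 0.7}

```text
time: 7.9
tool_pos: [0.544, 0.0749, 0.0543]
orientation: [-3.141, -0.002, -1.492]
ft_force: [4.3, -16.6, 8.1]
opening: 0.0598
```

Request:
step_arm:
  targets:
    - {"linear": [-0.7, 0, 0], "twist": 0, "grip": 0.7}
    - {"linear": [-1.4, 0, 0], "twist": 0, "grip": 0.7}

```text
time: 8.1
tool_pos: [0.544, 0.0751, 0.0544]
orientation: [-3.141, -0.003, -1.492]
ft_force: [6.8, -24.2, 7.9]
opening: 0.06
```

```bash
python3 look.py 9
python3 - <<'E'
from go import *
i=cv2.imread('pics/scene9.png');h=cv2.cvtColor(i,cv2.COLOR_BGR2HSV)
yd=cv2.inRange(h,(20,100,60),(34,255,255));nl,l,st,ce=cv2.connectedComponentsWithStats(yd)
for k in range(1,nl):
    if 30<st[k,4]<200:
        d=onz('scene',ce[k],.089)[:2]-o; print(ce[k],d@ex*1e3,d@ey*1e3)
E
```

```text
t 8.1 chute [34.2 36.  54.4] yaw err 0.0012 F [  6.78 -24.17   7.89] T [-8.44 -2.36 -0.63] open 0.059973123528351914
linear 4.22907339306748 -0.0009137041268832059 0.35468044240362673 twist 0.0012112779470954127
[358.46357616 266.38410596] 73.37020507637764 0.5884317365013877
[389.13496933 288.96932515] 125.58968995905568 -0.4258110664294087
[195.42767296 291.48427673] -72.08516524065543 -166.83272247234072
```

The force jumped from 8 to 24 N and the housings' midpoint is at chute x 99.5, so the carrier is against the stop. I back off slightly and then rise.

Request:
step_arm:
  targets:
    - {"linear": [3, 0, 0], "twist": 0, "grip": 0.7}
    - {"linear": [6, 0, 0], "twist": 0, "grip": 0.7}
    - {"linear": [6, 0, -8], "twist": 0, "grip": 0.7}
    - {"linear": [6, 0, -16], "twist": 0, "grip": 0.7}
    - {"linear": [6, 0, -26], "twist": 0, "grip": 0.7}
    - {"linear": [6, 0, -36], "twist": 0, "grip": 0.7}
    - {"linear": [6, 0, -46], "twist": 0, "grip": 0.7}
    - {"linear": [6, 0, -60], "twist": 0, "grip": 0.7}

```text
time: 8.95
tool_pos: [0.5419, 0.0716, 0.1133]
orientation: [3.139, -0.0, -1.492]
ft_force: [0.8, -0.5, 0.1]
opening: 0.06
```

```bash
python3 look.py 10
```

```text
t 8.95 chute [ 30.9  38.3 113.3] yaw err 0.0014 F [ 0.82 -0.45  0.06] T [ 0.01 -0.07 -0.01] open 0.059999810465215325
linear 0.9137098976575547 -2.2958358104425614 59.27893966488466 twist 0.0014042342578173272
```

View pics/scene10c.png

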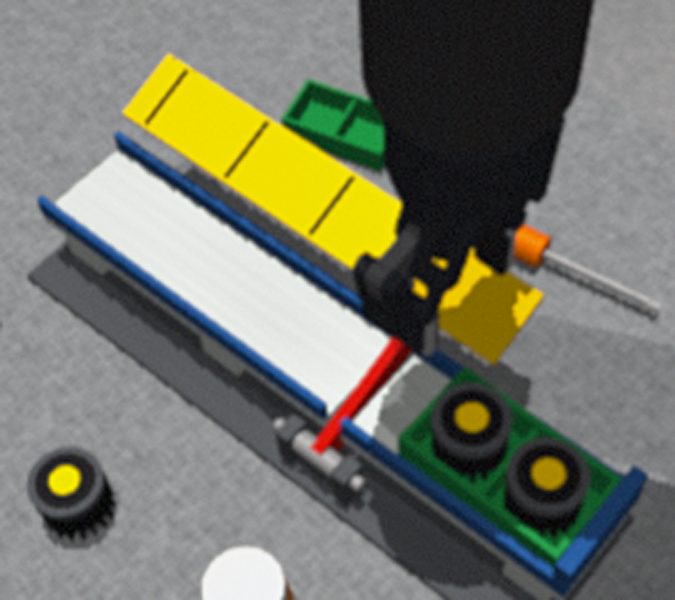

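The gate is up, the carrier is at the stop and the finger force is about zero. I retreat higher and check once more.

Request:
step_arm:
  targets:
    - {"linear": [0, 0, -30], "twist": 0, "grip": 0.7}
    - {"linear": [0, 0, -70], "twist": 0, "grip": 0.7}
    - {"linear": [30, 0, -110], "twist": 0, "grip": 0.7}
    - {"linear": [75, 0, -120], "twist": 0, "grip": 0.7}
    - {"linear": [120, 0, -120], "twist": 0, "grip": 0.7}
    - {"linear": [160, 0, -120], "twist": 0, "grip": 0.7}
    - {"linear": [160, 0, -120], "twist": 0, "grip": 0.7}
    - {"linear": [160, 0, -120], "twist": 0, "grip": 0.7}

```text
time: 9.8
tool_pos: [0.5551, -0.0884, 0.2328]
orientation: [3.14, 0.0, -1.494]
ft_force: [-0.8, 0.1, -0.0]
opening: 0.06
```

```bash
python3 look.py 11;  python3 - <<'E'
from go import *
i=cv2.imread('pics/scene11.png');h=cv2.cvtColor(i,cv2.COLOR_BGR2HSV)
yd=cv2.inRange(h,(20,100,60),(34,255,255));nl,l,st,ce=cv2.connectedComponentsWithStats(yd)
for k in range(1,nl):
    if 30<st[k,4]<200:
        d=onz('scene',ce[k],.089)[:2]-o; print(ce[k],d@ex*1e3,d@ey*1e3)
E
```

```text
t 9.8 chute [-129.6   37.5  232.8] yaw err -0.0006 F [-0.84  0.1  -0.04] T [0.02 0.03 0.02] open 0.05998196780413325
linear -159.59029191645303 -1.3965808652700349 178.83562645698157 twist -0.0006449672191055633
[358.43243243 266.27702703] 73.23656847496277 0.6923036719000707
[389.01886792 288.94968553] 125.45368637317064 -0.5002373058422711
[195.40764331 291.46496815] -72.12686771075366 -166.83043300776947
```

View pics/scene11.png

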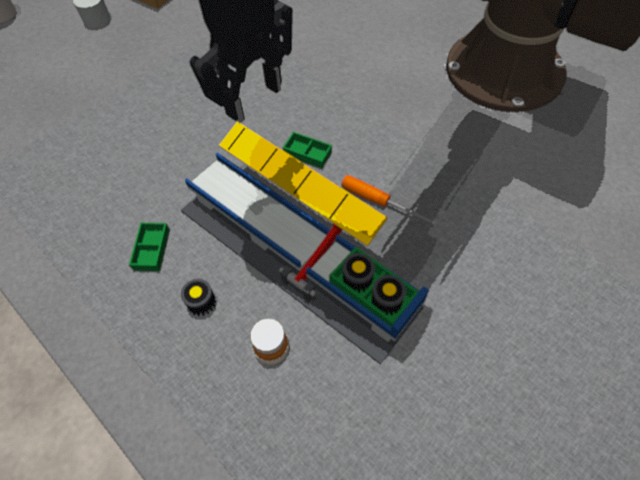

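The picture shows the gate up at (318,255), as at the start, and the carrier against the stop at (375,282). The bystanders have not moved. I hand in.

```bash
python3 -c "
from plant import robot
print(robot.job_done())"
```

```text
the job is handed in; nothing more can be done
None
```

The carrier is against the end stop with the gate up behind it, and the job is handed in at about 10 s of the 48 s; no verdict was reported. One fingertip pressed the treadle to its bottom stop (about 6–9 N) while the other finger pushed the carrier over the gate. I backed off about 4 mm before rising to let the gate spring up.

**Last checks:**
- **Carrier:** the push force jumped from 8 N to 24 N at the stop. The housings' midpoint is at chute x of about 99 mm, against 100 mm when touching. The carrier looks flat, with both housings upright.
- **Gate:** it looks the same as at the start, and the treadle has sprung back.
- **Robot and bystanders:** the arm is clear, and the wrist force is near zero apart from sensor noise of about 0.8 N. The spare housing reads within 1 mm of its starting place; the jar and screwdriver look unmoved in the pictures.

**Disagreements:** the two views first disagreed by 0.014 rad on the chute's direction. I settled it at 1.648 rad from points measured on the chute floor and wall. I did not take a final top view.

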